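Load a compression load cell with staggered slotted check masses

ROBOT

A 6-joint arm with a two-finger parallel gripper is mounted at the origin on a cart in front of the work surface, level with it; the furniture and walls round the work are solid. World frame = base frame: x ahead of the robot, y to its left, z up, the work surface at z = 0. Lengths are in m, angles in rad, forces in N, time in s.
With the tool pointing down it reaches from about 0.35 to 0.775 m from the base axis. Payload 5.5 kg.
Tool frame: the origin (TCP) lies at the very end of the fingers, on their centre line; the grasp point (between the pads) lies 19 mm behind it; z points along the fingers, y is the line along which they close (so a half turn about z gives the same grasp; the last joint's range is limited). The gripper opens to 85 mm and grips with 20 to 120 N. Pads are 22 mm wide; open, the fingers measure 114 mm over their backs; the gripper's body (76 mm by 85 mm) begins 54 mm behind the grasp point. The pads swing forward as they close: fully open they stand 13 mm farther back than shut.
Start: joints at [1.187, 0.313, 0.046, 1.304, 0, 1.431], TCP at [0.139, 0.558, 0.231] pointing down, gripper open.
Joint ranges: [-2.76, 2.76], [-0.86, 1.69], [-1.03, 1.26], [-2.2, 2.34], [-1.47, 1.5], [-3.14, 3.14]. Speed limits (rad/s): [2.57, 2.57, 3.14, 3.14, 3.14, 3.14].

INTERFACE

Orientations are given as a unit quaternion [w, x, y, z].
In Python, from workcell import env, cams, ticket, spotter gives the robot as it stands.
- The arm moves only by the tool jog_arm, never from a script. Its argument "increments" is a list that holds one entry, the list of rows, each a list of 7 numbers: the shift along the tool's x, y, z in units of 0.25 m (1.0 is 0.25 m), then the turn, a rotation vector about the tool's x, y, z in units of 180 degrees (1.0 is 180 degrees), then the closure in counts, from 0 (fully open) to 255 (shut). A call has 1 to 20 rows; each row shifts and turns the commanded pose from where the row before left it, along the tool's axes as they then stand; what a row does not reach is not made up. A row lasts 1/10 s, in which the tool goes at most 50 mm and 8.59 degrees, less where a joint would pass 70% of its speed; a pose out of reach is approached as far as the arm can. A call with a number of a shift or a turn outside -1 to 1 is refused whole. A call with a gripper value outside its range is refused whole. The fingers move at their own pace and stop on an object; "force" is the grip in N (left out, the last holds). Time passes only in rows, so rows that do not move let the fingers close. It gives the time, the measured TCP pose, the force, the opening and the grip force at its end, in the units of the state.
- env.get_state(): the state, without advancing time (a new reading comes with each control period).
- cams.read_camera(name): name is "scene" or "top"; returns a dict with "pixels" (480x640x3 uint8, red, green, blue), "fx", "fy", "cx", "cy" (pixels), "xyz" and "attitude" of the camera in the world. Camera axes: x right, y down, z forward; pixel columns grow to the right and rows downward; lengths in m; the calibration is good to about 2 mm. A picture is of the moment at which its call begins. There is no depth.
- ticket.hand_in(): hands the job in; it is judged then, once.
Trained networks look in the newest picture that a camera, given by its name, has taken for a name from the list of things; names that differ only in an ending like _2 or _b are one class to them, and where a whole thing is asked for, a point or a joint stands for the part that bears it (a point fixed in the world has none). Each returns a list of dicts, best first, with "conf" (0 to 1); they miss things now and then, are a little off and sometimes report something else, mostly with a low value. They report only what shows in the picture. A call takes as long as a camera call. They do not tell look-alikes from the thing itself.
- spotter.find_in(target, camera): "uv" ([column, row] in pixels, amid what is visible of it).
- spotter.cut_out(target, camera): "region" (480x640 bool, what is visible of it) and "uv" ([column, row] in pixels, amid what is visible of it).
- spotter.landmark_of(target, camera): "uv" ([column, row] in pixels: a listed point, or the origin of a listed thing).
The state is a dict: "clock": time; "joint_pos": joint angles; "qvel": joint speeds; "tau": joint torques, N m; "tcp_pos": TCP position; "orientation": TCP orientation; "wrist_force": force on the tool from outside, world axes, zero at the start; "ft_torque": the same for the moment, N m; "finger_gap": finger opening in m; "grip_force": force on a finger pad.
Only numpy, scipy, OpenCV 4.12 (cv2) and the standard library are available. Lean on these libraries where they do the work, as an engineer would, in place of code of your own. Each camera call takes 0.05 s, during which the arm holds its last target. There are 200 camera calls.

TASK

Set up the dead-weight check of the load cell: seat the loose weight carrier (spindle up) over the cell's round button, then thread the three slotted steel masses onto its spindle one at a time, largest at the bottom, then the middle one, smallest on top, each lying flat with the spindle at the inner end of its slot. Stagger the slots so that no mass can slide off: each slot points at least a quarter turn, best a half turn, away from the slot of the mass just beneath. Set each piece down gently, neither dropping it nor pressing hard, as the cell is delicate, and leave the stack standing free.

Things in the scene. Friction and masses are not known exactly. Their poses are not given: they have to be found in the camera images.
- load_cell: Round steel load cell fixed to the bench: dark flange 100 mm across, 8 mm thick, with six screws; body 77 mm across up to z = 30 mm; on it a chamfered loading button 32 mm across, its flat top at z = 40 mm. A connector socket sticks out to 56 mm from the axis towards its -x. Origin on the axis at the underside, z up.
- weight_carrier: Loose turned carrier, 250 g, upright. From below: skirt 48 mm across, its bore (38 mm, 8 mm deep) drops over the button, 3 mm play all round; platen 56 mm across, z = 8 to 16 mm; steel spindle 9 mm thick, z = 16 to 61 mm, tapering to a tip at 68 mm. Pick it up by the spindle from above. Origin on the axis at the underside, z up; when seated it is 32 mm above the cell's origin.
- mass_large: Largest slotted mass: steel disc 64 mm across, 14 mm thick. Slot 14 mm wide, open at the rim, its round inner end centred on the disc axis. Lies flat on the bench, top (small brass plug behind the slot) up, slot any way; pick it up from above across the rim, best at right angles to the slot. Origin on the axis at the underside, z up, +x out through the mouth of the slot. About 300 g.
- mass_medium: Middle slotted mass: steel disc 52 mm across, 14 mm thick. Slot 14 mm wide, open at the rim, its round inner end centred on the disc axis. Lies flat on the bench, top (small brass plug behind the slot) up, slot any way; pick it up from above across the rim, best at right angles to the slot. Origin on the axis at the underside, z up, +x out through the mouth of the slot. About 200 g.
- mass_small: Smallest slotted mass: steel disc 40 mm across, 14 mm thick. Slot 14 mm wide, open at the rim, its round inner end centred on the disc axis. Lies flat on the bench, top (small brass plug behind the slot) up, slot any way; pick it up from above across the rim, best at right angles to the slot. Origin on the axis at the underside, z up, +x out through the mouth of the slot. About 110 g.
- mass_large_mouth (a point): Middle of the slot's mouth at the rim of the largest mass, 32 mm from its axis, half way up its thickness; same axes as the mass.
- mass_medium_mouth (a point): Middle of the slot's mouth at the rim of the middle mass, 26 mm from its axis, half way up its thickness; same axes as the mass.
- mass_small_mouth (a point): Middle of the slot's mouth at the rim of the smallest mass, 20 mm from its axis, half way up its thickness; same axes as the mass.
Things that resemble listed ones, but are neither listed nor needed, are in the scene too. Leave any blue or pink look-alike of the mass_small alone.

How it is judged:
By the outcome, as a careful person would: the job done as asked, in the order asked, and still so for the second after the job is handed in, with the robot touching nothing.
It also fails if it takes over 106 s, if anything falls off the work surface, if the arm or the gripper's body presses on something with over 40 N, if the wrist force passes 120 N, or if a joint passes its speed limit or range.

## Working session

There is one attempt and no reset: what is moved stays moved. The work goes in short steps, Python scripts to look and compute and a tool call to move; the robot and the scene stay as the last step left them, time stands still between calls to the robot, and variables do not carry over. Pictures are saved under pics/ and viewed, at most 14 in all, crops included, and the job is handed in when it is done.

Besides the shell and the picture viewer there is one more tool, called after ">>>" as name(argument=value, ...), one argument or row to a line, values as JSON. jog_arm: Moves the arm, as the interface text tells. Shifts and turns lie within -1 to 1; 1 stands for 0.25 m of shift or 180 degrees of turn. Its arguments: {"type":"object","properties":{"increments":{"type":"array"},"force":{"type":"number"}},"required":["increments"]}

```bash
mkdir -p pics
cat > h.py <<'E'
from workcell import env, cams, ticket, spotter
import numpy as np, cv2
from scipy.spatial.transform import Rotation as R
def rot(q): return R.from_quat([q[1],q[2],q[3],q[0]])
def w(c,uv,z):
    d=rot(c["attitude"]).apply([(uv[0]-c["cx"])/c["fx"],(uv[1]-c["cy"])/c["fy"],1]); p=np.array(c["xyz"])
    return p+d*(z-p[2])/d[2]
def save(c,n): cv2.imwrite("pics/"+n+".png",c["pixels"][:,:,::-1])
E
python3 - <<'E'
from h import *
for n in ["top","scene"]:
    c=cams.read_camera(n); save(c,n+"1"); print(n,c["fx"],c["xyz"],c["attitude"])
    for t,z in [("load_cell",0),("weight_carrier",0),("mass_large",0),("mass_medium",0),("mass_small",0),("mass_large_mouth",.007),("mass_medium_mouth",.007),("mass_small_mouth",.007)]:
        for r in spotter.landmark_of(t,n)[:4]: print(t,np.round(r["uv"],1),round(r["conf"],2),np.round(w(c,r["uv"],z),4))
s=env.get_state(); print(s)
E
```

```text
top 475.8782847792553 [ 0.27753762 -0.04418544  1.34261364] [ 0.0599123  -0.56486172  0.81888376 -0.08228699]
load_cell [281.6 268. ] 0.91 [0.5015 0.0011 0.    ]
weight_carrier [197.6 314. ] 0.68 [0.463  0.2644 0.    ]
mass_large [243.7 294.9] 0.74 [0.4676 0.1267 0.    ]
mass_medium [352.  199.1] 0.46 [ 0.6198 -0.2608  0.    ]
mass_small [349.  260.9] 0.52 [ 0.4523 -0.1857  0.    ]
mass_small [376.7 248.9] 0.46 [ 0.4565 -0.2726  0.    ]
mass_large_mouth [233. 301.] 0.62 [0.4611 0.1593 0.007 ]
mass_medium_mouth [356.3 191.9] 0.71 [ 0.6339 -0.2795  0.007 ]
mass_medium_mouth [356.9 256. ] 0.32 [ 0.4566 -0.2111  0.007 ]
mass_small_mouth [378.  253.6] 0.61 [ 0.4417 -0.2697  0.007 ]
mass_small_mouth [356.5 258.9] 0.57 [ 0.4492 -0.2069  0.007 ]
scene 559.8317596054673 [-0.31968427 -0.5562456   1.10154559] [-0.29007779  0.79758313 -0.49337162  0.19052685]
load_cell [254.4 218.6] 0.62 [0.498  0.0203 0.    ]
weight_carrier [174.6 195.3] 0.51 [0.4729 0.2572 0.    ]
mass_large [214.4 209.7] 0.86 [0.4771 0.1315 0.    ]
mass_medium [256.  215.7] 0.63 [0.5088 0.0218 0.    ]
mass_medium [372.3 226.1
[... 513 characters left out ...]
 0.9, 'joint_pos': array([1.18742275e+00, 3.13155676e-01, 4.60752476e-02, 1.30358672e+00,
       9.99480907e-06, 1.43117817e+00]), 'qvel': array([ 4.23162609e-04,  2.23308213e-04, -2.25951095e-05,  6.61040306e-04,
        4.37995473e-04, -8.82617497e-04]), 'tau': array([ 6.63159044e-04, -4.80447328e+01,  2.98815054e+01, -4.65646747e-05,
       -1.71801744e-04,  8.79107091e-06]), 'tcp_pos': array([0.13880523, 0.55803068, 0.23133828]), 'orientation': array([1.18698554e-05, 1.21576199e-01, 9.92582099e-01, 6.36831337e-05]), 'wrist_force': array([ 0.0987011 , -0.64521525,  0.0427433 ]), 'ft_torque': array([0.00984331, 0.00395016, 0.02138567]), 'grip_force': 0.0, 'finger_gap': 0.08537394335520641}
```

View pics/top1.png

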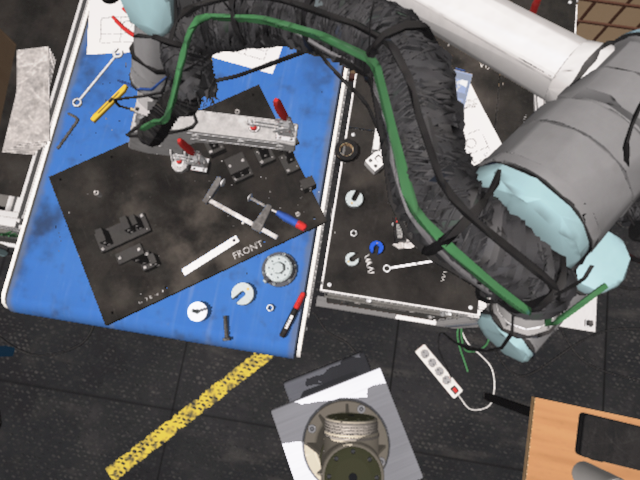

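View pics/scene1.png

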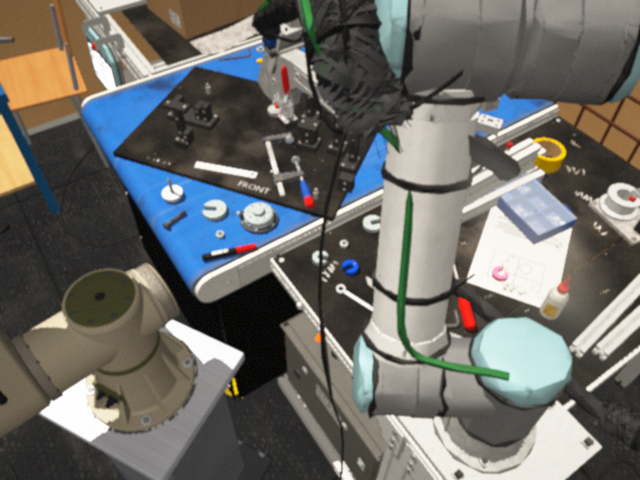

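The top view shows the carrier at (197,312), large mass (242,293), cell (280,267), medium mass (354,199), small steel mass (351,259) and a blue decoy at (376,247). The scene view agrees: carrier (172,192), large (214,209), cell (258,215), medium (372,224), small (320,257). A pink decoy sits at (501,273). Next I'll refine these with a silhouette fit.

```bash
cat > fit.py <<'E'
from h import *
from scipy.optimize import minimize
def proj(c,P):
    q=rot(c["attitude"]).inv().apply(np.asarray(P)-np.array(c["xyz"]))
    return np.c_[q[:,0]/q[:,2]*c["fx"]+c["cx"],q[:,1]/q[:,2]*c["fy"]+c["cy"]]
t=np.linspace(0,2*np.pi,60)
def circ(x,y,r,z): return np.c_[x+r*np.cos(t),y+r*np.sin(t),0*t+z]
S=4
def render(c,x,y,th,discs,slot,off):
    m=np.zeros((480,640),np.uint8); box=off
    m=np.zeros((80*S,80*S),np.float32)
    px=lambda P:np.round(((proj(c,P)-off+.5)*S-.5)*16).astype(np.int32)
    for r,z0,z1 in discs:
        h=cv2.convexHull(px(np.r_[circ(x,y,r,z0),circ(x,y,r,z1)]))
        cv2.fillConvexPoly(m,h,1,shift=4)
    if slot:
        R0=discs[0][0]; a=np.linspace(np.pi/2,1.5*np.pi,15)
        P=np.r_[np.c_[.007*np.cos(a),.007*np.sin(a)],[[R0,-.007],[R0,.007]]]
        def sl(z):
            C,Sn=np.cos(th),np.sin(th); k=np.zeros_like(m)
            cv2.fillConvexPoly(k,px(np.c_[x+P[:,0]*C-P[:,1]*Sn,y+P[:,0]*Sn+P[:,1]*C,0*P[:,0]+z]),1,shift=4); return k
        m[(sl(discs[0][2])*sl(0))>0]=0
    return cv2.resize(m,(80,80),interpolation=cv2.INTER_AREA)
D={"load_cell":[(.05,0,.008),(.0385,0,.03),(.016,0,.04)],"weight_carrier":[(.028,.008,.016),(.024,0,.008),(.0045,0,.062)],
"mass_large":[(.032,0,.014)],"mass_medium":[(.026,0,.014)],"mass_small":[(.02,0,.014)]}
def fit(name,cs,masks,x0,th0):
    offs=[np.round(proj(c,[[*x0,.01]])[0])-40 for c in cs]
    tg=[cv2.GaussianBlur(m[int(o[1]):int(o[1])+80,int(o[0]):int(o[0])+80].astype(np.float32),(0,0),.8) for m,o in zip(masks,offs)]
    s=name.startswith("mass")
    f=lambda p:sum(np.sum((cv2.GaussianBlur(render(c,p[0],p[1],p[2]*50,D[name],s,o),(0,0),.8)-g)**2) for c,o,g in zip(cs,offs,tg))
    p0=np.array([*x0,th0/50]); sim=np.array([p0,p0+[.005,0,0],p0+[0,.005,0],p0+[0,0,.005]])
    r=minimize(f,p0,method="Nelder-Mead",options=dict(initial_simplex=sim,xatol=1e-5,fatol=1e-3))
    return r.x*[1,1,50],r.fun,sum(g.sum() for g in tg)
def tile(c,x,y,z,n=160,mm=.8):
    g=(np.arange(n)-n/2)*mm/1000
    X,Y=np.meshgrid(x-g,y-g,indexing="ij")
    q=proj(c,np.c_[X.ravel(),Y.ravel(),0*X.ravel()+z]).astype(np.float32).reshape(n,n,2)
    return cv2.remap(c["pixels"],q[...,0],q[...,1],cv2.INTER_CUBIC)
E
python3 - <<'E'
from fit import *
N={"load_cell":((.5,.003),0,.04),"weight_carrier":((.466,.262),0,.016),"mass_large":((.471,.129),1.8,.014),"mass_medium":((.618,-.264),-.95,.014),"mass_small":((.454,-.188),-1.4,.014)}
cs=[cams.read_camera(n) for n in ["top","scene"]]
rows=[[],[]]
for k,(x0,th,zt) in N.items():
    ms=[]
    for c,n in zip(cs,["top","scene"]):
        u=proj(c,[[*x0,.01]])[0]; L=[r for r in spotter.cut_out(k,n) if np.hypot(*(r["uv"]-u))<10]
        ms.append(L[0]["region"] if L else None)
    ok=[i for i in (0,1) if ms[i] is not None]
    for I in [ok]+[[i] for i in ok]:
        p,f,s=fit(k,[cs[i] for i in I],[ms[i] for i in I],x0,th)
        print(k,I,np.round(p[:2],4),"th",round(np.degrees(p[2]),1),"res",round(f,1),"of",round(s))
        if I==ok: b=p
    for i in (0,1):
        im=tile(cs[i],b[0],b[1],zt).copy()
        for r in {"load_cell":[.016],"weight_carrier":[.028]}.get(k,[D[k][0][0]]): cv2.circle(im,(80,80),int(r/.0008),(255,0,0),1)
        if k[0]=="m": cv2.line(im,(80,80),(int(80-45*np.sin(b[2])),int(80-45*np.cos(b[2]))),(255,0,0),1)
        rows[i].append(im)
cv2.imwrite("pics/tiles.png",np.vstack([np.hstack(r) for r in rows])[:,:,::-1])
E
```

```text
load_cell [0, 1] [0.503  0.0105] th -19.1 res 32.4 of 1944
load_cell [0] [0.5033 0.01  ] th -16.7 res 9.6 of 972
load_cell [1] [0.503 0.011] th -13.6 res 21.2 of 972
weight_carrier [0, 1] [0.4704 0.2612] th -5.9 res 9.7 of 634
weight_carrier [0] [0.4704 0.2612] th -3.8 res 5.5 of 320
weight_carrier [1] [0.4705 0.2615] th -3.1 res 3.9 of 314
mass_large [0, 1] [0.4732 0.1281] th 110.5 res 35.0 of 715
mass_large [0] [0.4728 0.1287] th 109.8 res 7.4 of 353
mass_large [1] [0.4731 0.1264] th 113.9 res 24.3 of 362
mass_medium [0, 1] [ 0.619  -0.2638] th -48.3 res 37.2 of 450
mass_medium [0] [ 0.6189 -0.2643] th -45.1 res 4.3 of 221
mass_medium [1] [ 0.6197 -0.2636] th -54.5 res 32.0 of 229
mass_small [0] [ 0.456  -0.1931] th -73.6 res 19.5 of 77
mass_small [0] [ 0.456  -0.1931] th -73.6 res 19.5 of 77
```

View pics/tiles.png

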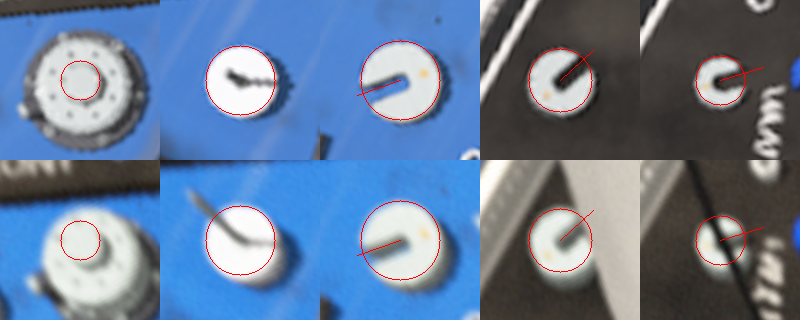

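The fitted circles sit on the parts in both views: button, platen and each mass rim, with slots at about 110°, -46° and -74°. Next I'll locate the other arm roughly, as it is an obstacle near the medium mass.

Run:
```python
from fit import *
cs=[cams.read_camera(n) for n in ["top","scene"]]
def tri(a,b):
    A=[];O=[]
    for c,uv in zip(cs,(a,b)):
        d=rot(c["attitude"]).apply([(uv[0]-c["cx"])/c["fx"],(uv[1]-c["cy"])/c["fy"],1]); A.append(d/np.linalg.norm(d)); O.append(np.array(c["xyz"]))
    M=np.c_[A[0],-A[1]]; s=np.linalg.lstsq(M,O[1]-O[0],rcond=None)[0]
    p,q=O[0]+s[0]*A[0],O[1]+s[1]*A[1]; return np.round((p+q)/2,3),round(np.linalg.norm(p-q),3)
for n,a,b in [("hose end/shoulder",(525,310),(505,375)),("hose low corner",(440,240),(405,340)),("hose corner",(375,62),(405,150)),("hose corner alt",(375,62),(310,50)),("hose corner alt2",(375,62),(300,5)),("teal shoulder",(605,260),(520,350)),("grip end",(150,130),(265,25)),("grip end2",(150,130),(275,115))]: print(n,*tri(a,b))
for c in cs: print("TCP",proj(c,[[.139,.558,.231],[0,0,0],[0,0,.3],[.62,-.264,.1],[.62,-.264,.3]]).round())
```

```text
hose end/shoulder [ 0.193 -0.593  0.192] 0.154
hose low corner [ 0.415 -0.469 -0.107] 0.039
hose corner [ 0.801 -0.344  0.222] 0.191
hose corner alt [ 0.572 -0.206  0.603] 0.23
hose corner alt2 [ 0.546 -0.188  0.683] 0.199
teal shoulder [ 0.213 -0.663  0.324] 0.012
grip end [0.845 0.163 0.341] 0.004
grip end2 [ 1.116  0.284 -0.168] 0.052
TCP [[ 85. 501.]
 [346. 444.]
 [353. 476.]
 [355. 188.]
 [361. 162.]]
TCP [[-47. 174.]
 [142. 379.]
 [102. 299.]
 [375. 198.]
 [383. 135.]]
```

Run:
```python
from h import *
c=cams.read_camera("scene"); a=c["pixels"][0:330,240:640]; cv2.imwrite("pics/s2.png",cv2.resize(a[:,:,::-1],(727,600),interpolation=cv2.INTER_CUBIC))
```

```text
(no output)
```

View pics/s2.png

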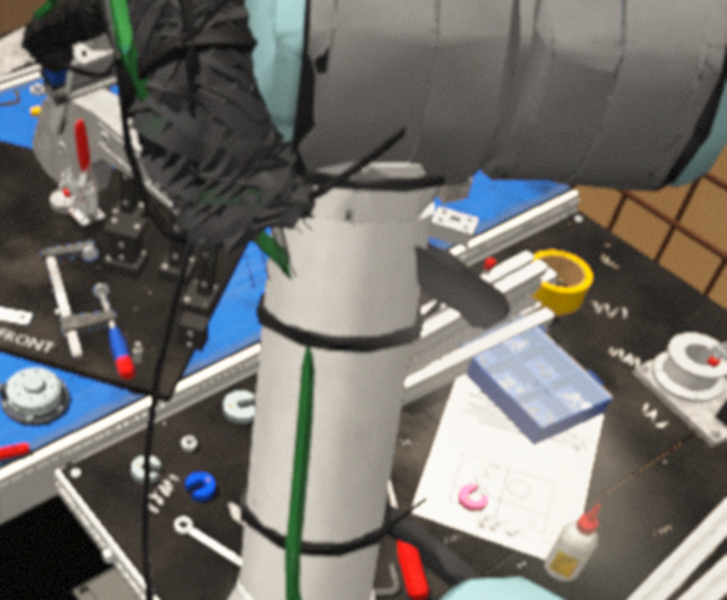

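The crop shows the other arm's white tube and wrapped hose just right of the medium mass. I'll find its height from matched hose points.

Run:
```python
from fit import *
cs=[cams.read_camera(n) for n in ["top","scene"]]
def ray(c,uv):
    d=rot(c["attitude"]).apply([(uv[0]-c["cx"])/c["fx"],(uv[1]-c["cy"])/c["fy"],1]); return np.array(c["xyz"]),d/np.linalg.norm(d)
T=[(605,288),(570,320),(525,310),(500,290),(470,262),(430,215),(410,170),(395,110),(378,65),(340,42),(290,25),(250,16),(200,18),(187,50),(175,100),(150,130)]
S=[(505,375),(440,365),(410,340),(405,300),(406,250),(408,200),(385,140),(318,50),(310,20),(302,0),(262,8)]
for b in S:
    L=[]
    for a in T:
        (o,d),(p,e)=ray(cs[0],a),ray(cs[1],b)
        s=np.linalg.lstsq(np.c_[d,-e],p-o,rcond=None)[0]; g=np.linalg.norm(o+s[0]*d-p-s[1]*e); L.append((round(g,3),a,np.round((o+s[0]*d+p+s[1]*e)/2,2).tolist()))
    print(b,sorted(L)[:3])
```

```text
(505, 375) [(np.float64(0.002), (605, 288), [0.16, -0.65, 0.31]), (np.float64(0.02), (200, 18), [-2.82, -0.08, 5.2]), (np.float64(0.057), (410, 170), [0.92, -0.77, -0.95])]
(440, 365) [(np.float64(0.01), (570, 320), [0.13, -0.55, 0.31]), (np.float64(0.028), (430, 215), [0.55, -0.56, -0.39]), (np.float64(0.03), (470, 262), [0.34, -0.54, -0.06])]
(410, 340) [(np.float64(0.003), (500, 290), [0.23, -0.49, 0.18]), (np.float64(0.011), (525, 310), [0.18, -0.49, 0.27]), (np.float64(0.017), (470, 262), [0.32, -0.48, 0.05])]
(405, 300) [(np.float64(0.002), (470, 262), [0.32, -0.45, 0.17]), (np.float64(0.01), (570, 320), [0.14, -0.48, 0.44]), (np.float64(0.015), (500, 290), [0.24, -0.45, 0.28])]
(406, 250) [(np.float64(0.012), (570, 320), [0.16, -0.45, 0.51]), (np.float64(0.014), (430, 215), [0.47, -0.4, 0.15]), (np.float64(0.027), (470, 262), [0.32, -0.41, 0.3])]
(408, 200) [(np.float64(0.021), (430, 215), [0.45, -0.37, 0.3]), (np.float64(0.033), (570, 320), [0.17, -0.43, 0.58]), (np.float64(0.035), (187, 50), [2.91, 0.18, -2.25])]
(385, 140) [(np.float64(0.006), (187, 50), [1.79, 0.09, -0.73]), (np.float64(0.013), (430, 215), [0.43, -0.32, 0.45]), (np.float64(0.026), (570, 320), [0.18, -0.39, 0.66])]
(318, 50) [(np.float64(0.001), (525, 310), [0.22, -0.29, 0.74]), (np.float64(0.003), (500, 290), [0.25, -0.28, 0.71]), (np.float64(0.014), (470, 262), [0.3, -0.26, 0.69])]
(310, 20) [(np.float64(0.002), (500, 290), [0.25, -0.27, 0.75]), (np.float64(0.002), (525, 310), [0.22, -0.28, 0.77]), (np.float64(0.012), (470, 262), [0.3, -0.25, 0.73])]
(302, 0) [(np.float64(0.0), (525, 310), [0.22, -0.27, 0.79]), (np.float64(0.004), (500, 290), [0.25, -0.26, 0.77]), (np.float64(0.014), (470, 262), [0.3, -0.24, 0.75])]
(262, 8) [(np.float64(0.0), (150, 130), [0.81, 0.15, 0.41]), (np.float64(0.046), (525, 310), [0.21, -0.25, 0.79]), (np.float64(0.052), (500, 290), [0.24, -0.24, 0.77])]
```

The hose match puts the other arm's upper tube near (.15,-.48) and its forearm overhead at z above about 0.6, so low moves stay clear of it. I'm starting toward the carrier: turn to ψ=20° while descending, then translate.

>>> jog_arm(
  increments=[
    [[0, 0, 0.069, 0, 0, 0.0445, 0], [0, 0, 0.069, 0, 0, 0.0445, 0], [0, 0, 0.069, 0, 0, 0.0445, 0], [0, 0, 0.069, 0, 0, 0.0445, 0], [0, 0, 0.069, 0, 0, 0.0445, 0], [0, 0, 0.069, 0, 0, 0.0445, 0], [0, 0, 0.069, 0, 0, 0.0445, 0], [-0.157, 0.0841, 0, 0, 0, 0, 0], [-0.157, 0.0841, 0, 0, 0, 0, 0], [-0.157, 0.0841, 0, 0, 0, 0, 0], [-0.157, 0.0841, 0, 0, 0, 0, 0], [-0.157, 0.0841, 0, 0, 0, 0, 0], [-0.157, 0.0841, 0, 0, 0, 0, 0], [-0.157, 0.0841, 0, 0, 0, 0, 0], [-0.157, 0.0841, 0, 0, 0, 0, 0], [-0.157, 0.0841, 0, 0, 0, 0, 0], [-0.157, 0.0841, 0, 0, 0, 0, 0], [0, 0, 0, 0, 0, 0, 0], [0, 0, 0, 0, 0, 0, 0]],
  ],
  force=40,
)

```text
clock: 3.65
tcp_pos: [0.471, 0.2601, 0.1104]
orientation: [-0.0, 0.575, 0.818, -0.0]
wrist_force: [-0.8, -0.3, -0.6]
finger_gap: 0.0851
grip_force: 0.0
```

```bash
cat > go.py <<'E'
import sys
from h import *
def main(x,y,z,psi):
    s=env.get_state(); p=np.array(s["tcp_pos"]); M=rot(s["orientation"]).as_matrix()
    cur=np.degrees(np.arctan2(M[1,1],M[0,1])); a=np.radians(psi); X=np.array([-np.sin(a),np.cos(a)]); Y=np.array([np.cos(a),np.sin(a)])
    d=np.array([x,y])-p[:2]
    print("t",round(s["clock"],2),"p",p.round(4),"psi",cur.round(2),"tilt",np.degrees(np.arccos(-M[2,2])).round(2),"j",np.round(s["joint_pos"],2),"gap",round(s["finger_gap"],4),"F",np.round(s["wrist_force"],2))
    print("turn total",((cur-psi)/180).round(4),"then shift units xyz",(np.array([d@X,d@Y,p[2]-z])/.25).round(4))
main(*map(float,sys.argv[1:]))
E
python3 go.py .4704 .2612 .026 20
```

```text
t 3.65 p [0.471  0.2601 0.1104] psi 19.81 tilt 0.03 j [ 0.36  0.31 -0.26  1.    0.    1.58] gap 0.0851 F [-0.76 -0.32 -0.58]
turn total -0.001 then shift units xyz [ 0.0051 -0.0006  0.3377]
```

>>> jog_arm(
  increments=[
    [[0.005, 0, 0.085, 0, 0, 0, 0], [0, 0, 0.085, 0, 0, 0, 0], [0, 0, 0.085, 0, 0, 0, 0], [0, 0, 0.083, 0, 0, 0, 0], [0, 0, 0, 0, 0, 0, 255], [0, 0, 0, 0, 0, 0, 255], [0, 0, 0, 0, 0, 0, 255], [0, 0, 0, 0, 0, 0, 255], [0, 0, 0, 0, 0, 0, 255], [0, 0, 0, 0, 0, 0, 255], [0, 0, 0, 0, 0, 0, 255], [0, 0, 0, 0, 0, 0, 255]],
  ],
  force=40,
)

```text
clock: 4.85
tcp_pos: [0.4702, 0.2622, 0.0267]
orientation: [0.0, 0.574, 0.819, 0.0]
wrist_force: [-2.4, -0.8, 5.9]
finger_gap: 0.0078
grip_force: 39.4
```

```bash
python3 go.py .503 .0105 .13 20
```

```text
t 4.85 p [0.4702 0.2622 0.0267] psi 19.96 tilt 0.04 j [ 0.36  0.39 -0.37  0.8   0.    1.58] gap 0.0078 F [-2.4  -0.79  5.87]
turn total -0.0002 then shift units xyz [-0.9909 -0.2209 -0.4131]
```

>>> jog_arm(
  increments=[
    [[0, 0, -0.06, 0, 0, 0, 255], [0, 0, -0.09, 0, 0, 0, 255], [0, 0, -0.09, 0, 0, 0, 255], [0, 0, -0.09, 0, 0, 0, 255], [-0.1239, -0.0276, 0, 0, 0, 0, 255], [-0.1239, -0.0276, 0, 0, 0, 0, 255], [-0.1239, -0.0276, 0, 0, 0, 0, 255], [-0.1239, -0.0276, 0, 0, 0, 0, 255], [-0.1239, -0.0276, 0, 0, 0, 0, 255], [-0.1239, -0.0276, 0, 0, 0, 0, 255], [-0.1239, -0.0276, 0, 0, 0, 0, 255], [-0.1239, -0.0276, 0, 0, 0, 0, 255], [0, 0, 0, 0, 0, 0, 255], [0, 0, 0, 0, 0, 0, 255], [0, 0, 0, 0, 0, 0, 255]],
  ],
)

```text
clock: 6.35
tcp_pos: [0.5022, 0.0109, 0.1082]
orientation: [-0.001, 0.574, 0.819, -0.0]
wrist_force: [-0.0, 0.1, -2.4]
finger_gap: 0.0075
grip_force: 39.2
```

```bash
python3 go.py .503 .0105 .058 20
python3 - <<'E'
from fit import *
cs=[cams.read_camera(n) for n in ["top","scene"]]
a=cv2.resize(tile(cs[0],.503,.0105,.04),(400,400)); b=cs[1]["pixels"][140:260,190:310]; b=cv2.resize(b,(400,400),interpolation=cv2.INTER_CUBIC)
cv2.imwrite("pics/hold.png",np.hstack([cv2.resize(cs[0]["pixels"][210:330,220:340],(400,400),interpolation=cv2.INTER_CUBIC),b])[:,:,::-1])
s=env.get_state(); bot=s["tcp_pos"][2]-.0267
D["weight_carrier"]=[(r,z0+bot,z1+bot) for r,z0,z1 in D["weight_carrier"][:2]]
print(bot)
for i,n in enumerate(["top","scene"]):
    for r in spotter.cut_out("weight_carrier",n)[:2]:
        print(n,r["conf"],r["uv"],r["region"].sum(),fit("weight_carrier",[cs[i]],[r["region"]],tuple(s["tcp_pos"][:2]),0))
E
```

```text
t 6.35 p [0.5022 0.0109 0.1082] psi 19.98 tilt 0.06 j [-0.14  0.25 -0.36  0.97  0.    1.08] gap 0.0075 F [-0.04  0.14 -2.43]
turn total -0.0001 then shift units xyz [-0.0026  0.0024  0.2006]
0.08162719979482905
scene 0.64 [260.1, 195.9] 268 (array([0.5008068 , 0.00834914, 0.23387489]), np.float64(49.76116180419922), np.float32(268.0))
```

View pics/hold.png

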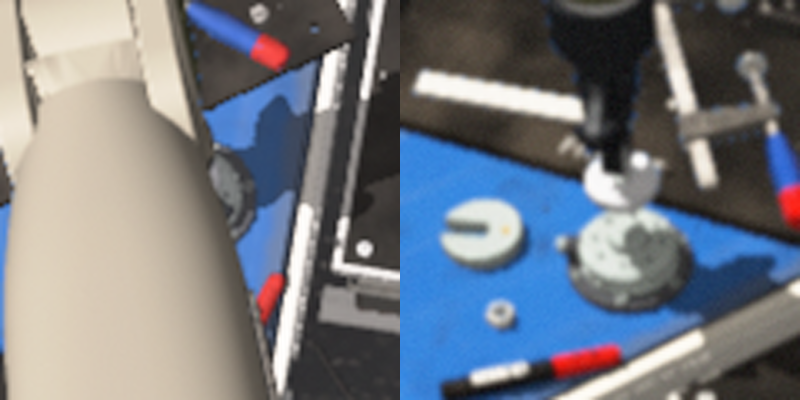

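The scene half shows the carrier upright in the grip, directly above the button (crop (622,180) over (630,240)). The top view is blocked by our own arm. I'll lower it in stages and watch the force.

>>> jog_arm(
  increments=[
    [[0, 0.003, 0.05, 0, 0, 0, 255], [0, 0, 0.05, 0, 0, 0, 255], [0, 0, 0.05, 0, 0, 0, 255], [0, 0, 0, 0, 0, 0, 255], [0, 0, 0.008, 0, 0, 0, 255], [0, 0, 0.008, 0, 0, 0, 255], [0, 0, 0.008, 0, 0, 0, 255], [0, 0, 0, 0, 0, 0, 255], [0, 0, 0, 0, 0, 0, 255]],
  ],
)

```text
clock: 7.45
tcp_pos: [0.5036, 0.0106, 0.0653]
orientation: [0.0, 0.574, 0.819, 0.0]
wrist_force: [-0.4, -0.1, -2.8]
finger_gap: 0.0076
grip_force: 39.1
```

```bash
python3 go.py .5035 .0102 .059 20
```

```text
t 7.45 p [0.5036 0.0106 0.0653] psi 19.96 tilt 0.03 j [-0.14  0.29 -0.41  0.86  0.    1.08] gap 0.0076 F [-0.41 -0.07 -2.83]
turn total -0.0002 then shift units xyz [-0.0012 -0.0008  0.0251]
```

>>> jog_arm(
  increments=[
    [[0, 0, 0.005, 0, 0, 0, 255], [0, 0, 0.005, 0, 0, 0, 255], [0, 0, 0.005, 0, 0, 0, 255], [0, 0, 0.005, 0, 0, 0, 255], [0, 0, 0.002, 0, 0, 0, 255], [0, 0, 0, 0, 0, 0, 255], [0, 0, 0, 0, 0, 0, 255]],
  ],
)

```text
clock: 8.15
tcp_pos: [0.5034, 0.0106, 0.0595]
orientation: [-0.0, 0.574, 0.819, 0.0]
wrist_force: [-0.6, 0.3, -2.2]
finger_gap: 0.0078
grip_force: 39.3
```

>>> jog_arm(
  increments=[
    [[0, 0, 0.001, 0, 0, 0, 255], [0, 0, 0.001, 0, 0, 0, 255], [0, 0, 0, 0, 0, 0, 255], [0, 0, 0, 0, 0, 0, 255]],
  ],
)

```text
clock: 8.55
tcp_pos: [0.5034, 0.0106, 0.059]
orientation: [-0.0, 0.574, 0.819, 0.0]
wrist_force: [0.0, -0.1, -3.3]
finger_gap: 0.0081
grip_force: 39.3
```

>>> jog_arm(
  increments=[
    [[0, 0, 0.001, 0, 0, 0, 255], [0, 0, 0.001, 0, 0, 0, 255], [0, 0, 0.001, 0, 0, 0, 255], [0, 0, 0, 0, 0, 0, 255], [0, 0, 0, 0, 0, 0, 255]],
  ],
)

```text
clock: 9.05
tcp_pos: [0.5035, 0.0106, 0.0587]
orientation: [0.0, 0.574, 0.819, 0.0]
wrist_force: [-3.1, 0.0, 4.7]
finger_gap: 0.0078
grip_force: 40.0
```

Contact is at the expected height, so it is seated. Release, rise, then go straight toward the large mass (ψ≈20).

>>> jog_arm(
  increments=[
    [[0, 0, 0, 0, 0, 0, 100], [0, 0, 0, 0, 0, 0, 100], [0, 0, 0, 0, 0, 0, 100], [0, 0, 0, 0, 0, 0, 0], [0, 0, -0.1, 0, 0, 0, 0], [0, 0, -0.15, 0, 0, 0, 0], [0, 0, -0.05, 0, 0, 0, 0]],
  ],
)

```text
clock: 9.75
tcp_pos: [0.5053, 0.0104, 0.1364]
orientation: [0.002, 0.574, 0.819, 0.001]
wrist_force: [0.7, 0.5, 0.5]
finger_gap: 0.085
grip_force: 0.0
```

```bash
python3 go.py .473 .1282 -.002 20
```

```text
t 9.75 p [0.5053 0.0104 0.1364] psi 19.97 tilt 0.27 j [-0.14  0.23 -0.31  1.03  0.    1.08] gap 0.085 F [0.7  0.52 0.5 ]
turn total -0.0002 then shift units xyz [0.4872 0.0398 0.5536]
```

>>> jog_arm(
  increments=[
    [[0.0976, 0.008, 0, 0, 0, 0, 0], [0.0976, 0.008, 0, 0, 0, 0, 0], [0.0976, 0.008, 0, 0, 0, 0, 0], [0.0976, 0.008, 0.06, 0, 0, 0, 0], [0.0976, 0.008, 0.1, 0, 0, 0, 0], [0, 0, 0.1, 0, 0, 0, 0], [0, 0, 0.1, 0, 0, 0, 0], [0, 0, 0.05, 0, 0, 0, 0], [0, 0, 0, 0, 0, 0, 0], [0, 0, 0, 0, 0, 0, 0]],
  ],
)

```text
clock: 10.75
tcp_pos: [0.4711, 0.1286, 0.0307]
orientation: [-0.0, 0.574, 0.819, -0.0]
wrist_force: [0.3, 1.0, -0.1]
finger_gap: 0.0855
grip_force: 0.0
```

```bash
python3 go.py .473 .1284 -.002 20
python3 - <<'E'
from fit import *
cs=[cams.read_camera(n) for n in ["top","scene"]]
D["weight_carrier"]=[(r,z0+.032,z1+.032) for r,z0,z1 in D["weight_carrier"]]
for i,n in enumerate(["top","scene"]):
    for r in spotter.cut_out("weight_carrier",n)[:1]:
        print(n,r["conf"],r["uv"],r["region"].sum(),fit("weight_carrier",[cs[i]],[r["region"]],(.5035,.0106),0))
im=[]
for c in cs:
    a=tile(c,.5035,.0106,.048,200,.5).copy(); cv2.circle(a,(100,100),56,(255,0,0),1); im.append(cv2.resize(a,(400,400)))
cv2.imwrite("pics/seat.png",np.hstack(im)[:,:,::-1])
E
```

```text
t 10.75 p [0.4711 0.1286 0.0307] psi 19.96 tilt 0.03 j [ 0.1   0.31 -0.49  0.77  0.    1.32] gap 0.0855 F [ 0.34  1.   -0.14]
turn total -0.0002 then shift units xyz [-0.0035  0.0068  0.131 ]
top 0.83 [276.2, 267.3] 328 (array([0.50590577, 0.01041033, 0.05645364]), np.float64(1.1325786113739014), np.float32(328.0))
scene 0.82 [259.6, 204.6] 365 (array([0.50494104, 0.01090166, 0.0954821 ]), np.float64(2.302814483642578), np.float32(365.0))
```

View pics/seat.png

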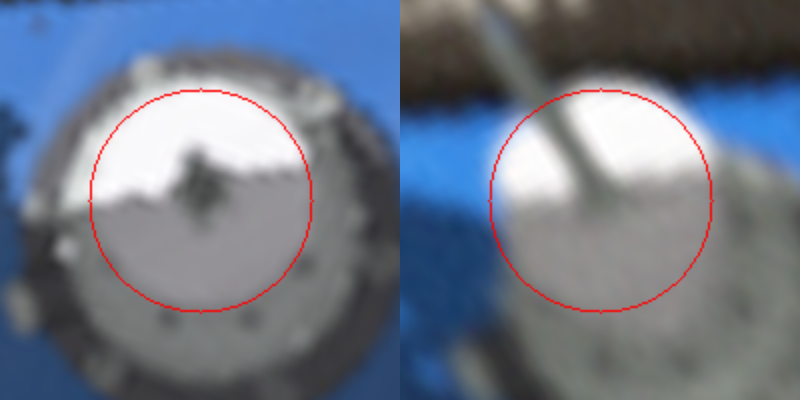

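The carrier sits flat on the button. The platen edge is about 2 mm toward +x of my circle in both views, giving a centre near (.5054,.0107). Now I'll grip the large mass, lowering carefully.

>>> jog_arm(
  increments=[
    [[-0.0035, 0.0068, 0.04, 0, 0, 0, 0], [0, 0, 0.04, 0, 0, 0, 0], [0, 0, 0.03, 0, 0, 0, 0], [0, 0, 0.02, 0, 0, 0, 0], [0, 0, 0, 0, 0, 0, 0], [0, 0, 0, 0, 0, 0, 0]],
  ],
)

```text
clock: 11.55
tcp_pos: [0.4729, 0.1284, -0.002]
orientation: [-0.0, 0.574, 0.819, -0.0]
wrist_force: [0.2, -0.0, 1.4]
finger_gap: 0.0854
grip_force: 0.0
```

>>> jog_arm(
  increments=[
    [[0, 0, 0, 0, 0, 0, 255], [0, 0, 0, 0, 0, 0, 255], [0, 0, 0, 0, 0, 0, 255], [0, 0, 0, 0, 0, 0, 255], [0, 0, 0, 0, 0, 0, 255], [0, 0, 0, 0, 0, 0, 255]],
  ],
)

```text
clock: 12.15
tcp_pos: [0.473, 0.1284, -0.0011]
orientation: [0.0, 0.574, 0.819, 0.0]
wrist_force: [-2.6, -0.2, 6.0]
finger_gap: 0.0632
grip_force: 43.9
```

```bash
python3 go.py .5054 .0107 .11 20
python3 - <<'E'
from fit import *
cs=[cams.read_camera(n) for n in ["top","scene"]]
for i,n in enumerate(["top","scene"]):
    for r in spotter.cut_out("mass_large",n)[:1]:
        print(n,r["conf"],r["uv"],r["region"].sum(),fit("mass_large",[cs[i]],[r["region"]],(.4732,.1283),1.92))
im=[]
for c in cs:
    a=tile(c,.473,.1283,.014,200,.5).copy(); cv2.circle(a,(100,100),64,(255,0,0),1); im.append(cv2.resize(a,(400,400)))
cv2.imwrite("pics/gl.png",np.hstack(im)[:,:,::-1])
E
```

```text
t 12.15 p [ 0.473   0.1284 -0.0011] psi 19.96 tilt 0.02 j [ 0.1   0.35 -0.53  0.69 -0.    1.32] gap 0.0632 F [-2.6  -0.24  6.02]
turn total -0.0002 then shift units xyz [-0.4867 -0.0394 -0.4445]
top 0.55 [250.7, 289.6] 40 (array([0.4847441, 0.1190242, 0.7157813]), np.float64(273.1623229980469), np.float32(40.0))
scene 0.63 [220.7, 207.2] 195 (array([0.48036012, 0.12627139, 1.57513704]), np.float64(169.4442596435547), np.float32(194.99998))
```

View pics/gl.png

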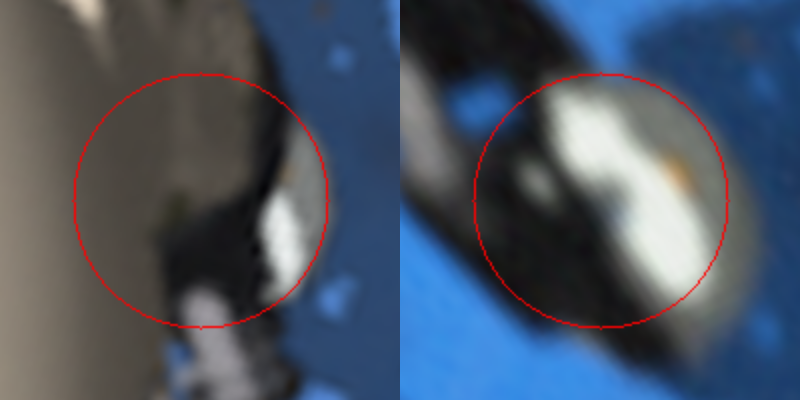

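The rim still visible matches my circle within about 1 mm, so camera and robot frames agree. I'm lifting and carrying it over the spindle.

>>> jog_arm(
  increments=[
    [[0, 0, -0.044, 0, 0, 0, 255], [0, 0, -0.1, 0, 0, 0, 255], [0, 0, -0.13, 0, 0, 0, 255], [0, 0, -0.13, 0, 0, 0, 255], [0, 0, -0.1, 0, 0, 0, 255], [-0.0811, -0.0066, 0, 0, 0, 0, 255], [-0.0811, -0.0066, 0, 0, 0, 0, 255], [-0.0811, -0.0066, 0, 0, 0, 0, 255], [-0.0811, -0.0066, 0, 0, 0, 0, 255], [-0.0811, -0.0066, 0, 0, 0, 0, 255], [-0.0811, -0.0066, 0, 0, 0, 0, 255], [0, 0, 0, 0, 0, 0, 255], [0, 0, 0, 0, 0, 0, 255], [0, 0, 0, 0, 0, 0, 255]],
  ],
)

```text
clock: 13.75
tcp_pos: [0.5048, 0.0113, 0.1243]
orientation: [-0.0, 0.574, 0.819, 0.0]
wrist_force: [-0.1, 1.0, -3.4]
finger_gap: 0.0627
grip_force: 46.0
```

```bash
python3 go.py .5054 .0107 .0469 20
python3 - <<'E'
from fit import *
c=cams.read_camera("scene")
u=proj(c,[[.5054,.0107,.1]])[0]; print(u)
a=c["pixels"][int(u[1])-50:int(u[1])+50,int(u[0])-50:int(u[0])+50]
cv2.imwrite("pics/ov.png",cv2.resize(a,(500,500),interpolation=cv2.INTER_CUBIC)[:,:,::-1])
E
```

```text
t 13.75 p [0.5048 0.0113 0.1243] psi 19.99 tilt 0.05 j [-0.14  0.24 -0.32  1.01  0.    1.08] gap 0.0627 F [-0.07  0.99 -3.37]
turn total -0.0001 then shift units xyz [-0.0031  0.0016  0.3094]
[256.29358057 191.24246248]
```

View pics/ov.png

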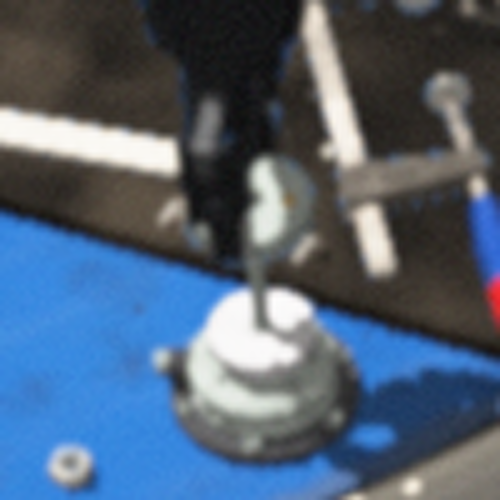

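The spindle (crop (257,270)) points up into the held mass's centre. Descending past the tip and checking the force.

>>> jog_arm(
  increments=[
    [[-0.003, 0.0016, 0.03, 0, 0, 0, 255], [0, 0, 0.03, 0, 0, 0, 255], [0, 0, 0.02, 0, 0, 0, 255], [0, 0, 0.02, 0, 0, 0, 255], [0, 0, 0.02, 0, 0, 0, 255], [0, 0, 0.02, 0, 0, 0, 255], [0, 0, 0.02, 0, 0, 0, 255], [0, 0, 0, 0, 0, 0, 255], [0, 0, 0, 0, 0, 0, 255]],
  ],
)

```text
clock: 14.7
tcp_pos: [0.5059, 0.0101, 0.0842]
orientation: [-0.0, 0.574, 0.819, 0.0]
wrist_force: [-0.6, 0.3, -2.9]
finger_gap: 0.0626
grip_force: 46.0
```

>>> jog_arm(
  increments=[
    [[0, 0, 0.03, 0, 0, 0, 255], [0, 0, 0.03, 0, 0, 0, 255], [0, 0, 0.03, 0, 0, 0, 255], [0, 0, 0.02, 0, 0, 0, 255], [0, 0, 0.015, 0, 0, 0, 255], [0, 0, 0.008, 0, 0, 0, 255], [0, 0, 0, 0, 0, 0, 255], [0, 0, 0, 0, 0, 0, 255]],
  ],
)

```text
clock: 15.5
tcp_pos: [0.5061, 0.0101, 0.0512]
orientation: [0.0, 0.574, 0.819, 0.0]
wrist_force: [-0.3, 0.1, -3.7]
finger_gap: 0.0625
grip_force: 46.0
```

>>> jog_arm(
  increments=[
    [[0, 0, 0.004, 0, 0, 0, 255], [0, 0, 0.004, 0, 0, 0, 255], [0, 0, 0.004, 0, 0, 0, 255], [0, 0, 0.002, 0, 0, 0, 255], [0, 0, 0, 0, 0, 0, 255], [0, 0, 0, 0, 0, 0, 255]],
  ],
)

```text
clock: 16.1
tcp_pos: [0.506, 0.0101, 0.0475]
orientation: [0.0, 0.574, 0.819, 0.0]
wrist_force: [0.6, -0.7, -3.8]
finger_gap: 0.0627
grip_force: 46.0
```

>>> jog_arm(
  increments=[
    [[0, 0, 0.0014, 0, 0, 0, 255], [0, 0, 0.0012, 0, 0, 0, 255], [0, 0, 0, 0, 0, 0, 255], [0, 0, 0, 0, 0, 0, 255]],
  ],
)

```text
clock: 16.5
tcp_pos: [0.506, 0.0101, 0.047]
orientation: [0.0, 0.574, 0.819, 0.0]
wrist_force: [-0.9, -0.9, -1.7]
finger_gap: 0.0625
grip_force: 46.1
```

>>> jog_arm(
  increments=[
    [[0, 0, 0.001, 0, 0, 0, 255], [0, 0, 0.001, 0, 0, 0, 255], [0, 0, 0, 0, 0, 0, 255], [0, 0, 0, 0, 0, 0, 255]],
  ],
)

```text
clock: 16.9
tcp_pos: [0.506, 0.0101, 0.0469]
orientation: [0.0, 0.574, 0.819, 0.0]
wrist_force: [-2.2, 0.1, 5.9]
finger_gap: 0.0624
grip_force: 46.9
```

Seated. Release and go to the medium mass, with ψ=44.

>>> jog_arm(
  increments=[
    [[0, 0, 0, 0, 0, 0, 150], [0, 0, 0, 0, 0, 0, 0], [0, 0, 0, 0, 0, 0, 0], [0, 0, 0, 0, 0, 0, 0], [0, 0, -0.08, 0, 0, 0, 0], [0, 0, -0.15, 0, 0, -0.0444, 0], [0, 0, -0.15, 0, 0, -0.0444, 0], [0, 0, -0.03, 0, 0, -0.0444, 0], [0, 0, 0, 0, 0, 0, 0]],
  ],
)

```text
clock: 17.8
tcp_pos: [0.5076, 0.0099, 0.1508]
orientation: [0.002, 0.391, 0.92, 0.001]
wrist_force: [-0.7, 0.5, -0.2]
finger_gap: 0.0856
grip_force: 0.0
```

```bash
python3 go.py .6189 -.2641 .06 44
```

```text
t 17.8 p [0.5076 0.0099 0.1508] psi 43.96 tilt 0.25 j [-0.14  0.22 -0.28  1.07  0.    0.66] gap 0.0856 F [-0.67  0.52 -0.17]
turn total -0.0002 then shift units xyz [-1.0978 -0.4409  0.3632]
```

>>> jog_arm(
  increments=[
    [[-0.1098, -0.0441, 0, 0, 0, 0, 0], [-0.1098, -0.0441, 0, 0, 0, 0, 0], [-0.1098, -0.0441, 0, 0, 0, 0, 0], [-0.1098, -0.0441, 0, 0, 0, 0, 0], [-0.1098, -0.0441, 0, 0, 0, 0, 0], [-0.1098, -0.0441, 0, 0, 0, 0, 0], [-0.1098, -0.0441, 0, 0, 0, 0, 0], [-0.1098, -0.0441, 0, 0, 0, 0, 0], [-0.1098, -0.0441, 0.06, 0, 0, 0, 0], [-0.1098, -0.0441, 0.1, 0, 0, 0, 0], [0, 0, 0.1, 0, 0, 0, 0], [0, 0, 0.1, 0, 0, 0, 0], [0, 0, 0, 0, 0, 0, 0], [0, 0, 0, 0, 0, 0, 0]],
  ],
)

```text
clock: 19.2
tcp_pos: [0.616, -0.2634, 0.0575]
orientation: [-0.002, 0.392, 0.92, 0.0]
wrist_force: [1.0, 0.5, 0.3]
finger_gap: 0.0851
grip_force: 0.0
```

```bash
python3 go.py .6189 -.2641 .004 44;  python3 - <<'E'
from fit import *
cs=[cams.read_camera(n) for n in ["top","scene"]]
for i,n in enumerate(["top","scene"]):
    for r in spotter.cut_out("mass_large",n)[:1]:
        D["mass_large"]=[(.032,.048,.062)]
        print(n,r["conf"],r["uv"],r["region"].sum(),fit("mass_large",[cs[i]],[r["region"]],(.5060,.0105),1.92))
im=[]
for c in cs:
    a=tile(c,.506,.0105,.062,200,.5).copy(); cv2.circle(a,(100,100),64,(255,0,0),1); im.append(cv2.resize(a,(400,400)))
cv2.imwrite("pics/l2.png",np.hstack(im)[:,:,::-1])
E
```

```text
t 19.2 p [ 0.616  -0.2634  0.0575] psi 43.83 tilt 0.18 j [-0.52  0.59  0.04  1.03  0.    0.28] gap 0.0851 F [0.98 0.51 0.28]
turn total -0.0009 then shift units xyz [-0.01    0.0064  0.214 ]
top 0.74 [279.0, 260.2] 317 (array([0.51182075, 0.00992744, 2.08940332]), np.float64(76.14987182617188), np.float32(317.0))
scene 0.74 [261.8, 202.8] 370 (array([0.5089111 , 0.00961416, 2.01137744]), np.float64(44.60334777832031), np.float32(369.99997))
```

View pics/l2.png

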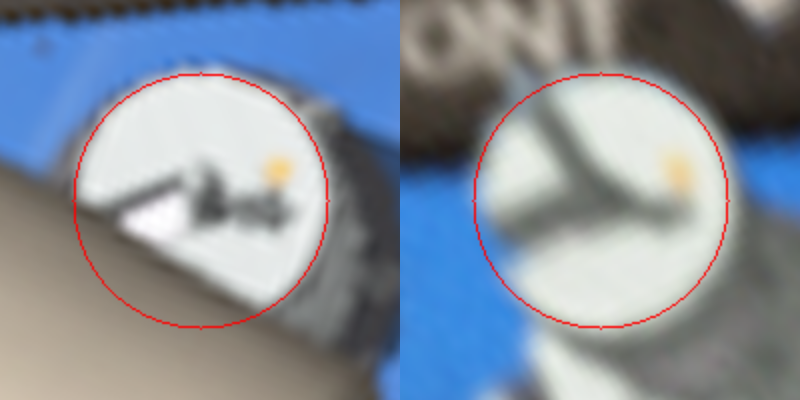

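The large mass lies flat, within 1 mm of the circle, with the spindle at its centre and the slot toward about 110°. Now I'll grip the medium.

>>> jog_arm(
  increments=[
    [[-0.007, 0.006, 0.07, 0, 0, 0, 0], [0, 0, 0.07, 0, 0, 0, 0], [0, 0, 0.05, 0, 0, 0, 0], [0, 0, 0.03, 0, 0, 0, 0], [0, 0, 0, 0, 0, 0, 0], [0, 0, 0, 0, 0, 0, 255], [0, 0, 0, 0, 0, 0, 255], [0, 0, 0, 0, 0, 0, 255], [0, 0, 0, 0, 0, 0, 255], [0, 0, 0, 0, 0, 0, 255], [0, 0, 0, 0, 0, 0, 255], [0, 0, 0, 0, 0, 0, 255]],
  ],
)

```text
clock: 20.6
tcp_pos: [0.6199, -0.265, 0.0054]
orientation: [0.001, 0.391, 0.92, -0.0]
wrist_force: [-1.7, -0.7, 7.1]
finger_gap: 0.0501
grip_force: 41.5
```

```bash
python3 go.py .5055 .0105 .15 44;  python3 - <<'E'
from fit import *
c=cams.read_camera("scene"); d=cams.read_camera("top")
im=[]
for k in (d,c):
    a=tile(k,.6189,-.2641,.014,200,.5).copy(); cv2.circle(a,(100,100),52,(255,0,0),1); im.append(cv2.resize(a,(400,400)))
cv2.imwrite("pics/m2.png",np.hstack(im)[:,:,::-1])
E
```

```text
t 20.6 p [ 0.6199 -0.265   0.0054] psi 43.92 tilt 0.13 j [-0.52  0.64 -0.01  0.92 -0.    0.28] gap 0.0501 F [-1.67 -0.72  7.09]
turn total -0.0004 then shift units xyz [ 1.1105  0.4362 -0.5786]
```

View pics/m2.png

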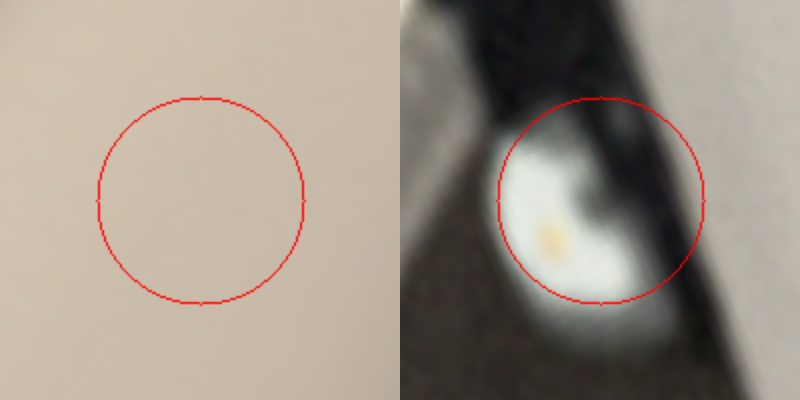

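The medium mass is gripped with its slot at right angles to the fingers. It sits about 1.3 mm along tool +x, which I'll compensate at placing. Lifting and turning back to ψ=20.

>>> jog_arm(
  increments=[
    [[0, 0, -0.05, 0, 0, 0, 255], [0, 0, -0.13, 0, 0, 0, 255], [0, 0, -0.15, 0, 0, 0.0444, 255], [0, 0, -0.15, 0, 0, 0.0444, 255], [0, 0, -0.08, 0, 0, 0.0444, 255], [0, 0, 0, 0, 0, 0, 255], [0, 0, 0, 0, 0, 0, 255]],
  ],
)

```text
clock: 21.4
tcp_pos: [0.6192, -0.2641, 0.1436]
orientation: [-0.0, 0.572, 0.82, 0.0]
wrist_force: [-0.6, 0.8, -2.1]
finger_gap: 0.0498
grip_force: 42.3
```

```bash
python3 go.py .5059 .0093 .13 20
```

```text
t 21.4 p [ 0.6192 -0.2641  0.1436] psi 20.15 tilt 0.01 j [-0.52  0.54  0.17  1.21  0.    0.7 ] gap 0.0498 F [-0.55  0.77 -2.08]
turn total 0.0009 then shift units xyz [ 1.1827 -0.0519  0.0546]
```

>>> jog_arm(
  increments=[
    [[0.1183, -0.0052, 0, 0, 0, 0.0009, 255], [0.1183, -0.0052, 0, 0, 0, 0, 255], [0.1183, -0.0052, 0, 0, 0, 0, 255], [0.1183, -0.0052, 0, 0, 0, 0, 255], [0.1183, -0.0052, 0, 0, 0, 0, 255], [0.1183, -0.0052, 0, 0, 0, 0, 255], [0.1183, -0.0052, 0, 0, 0, 0, 255], [0.1183, -0.0052, 0, 0, 0, 0, 255], [0.1183, -0.0052, 0, 0, 0, 0, 255], [0.1183, -0.0052, 0, 0, 0, 0, 255], [0, 0, 0, 0, 0, 0, 255], [0, 0, 0, 0, 0, 0, 255], [0, 0, 0, 0, 0, 0, 255]],
  ],
)

```text
clock: 22.7
tcp_pos: [0.5065, 0.0091, 0.1429]
orientation: [-0.001, 0.575, 0.818, -0.0]
wrist_force: [0.5, 0.2, -2.1]
finger_gap: 0.0499
grip_force: 42.3
```

```bash
python3 go.py .5059 .0095 .0674 20
python3 - <<'E'
from fit import *
cs=[cams.read_camera("top"),cams.read_camera("scene")]
s=env.get_state(); p=s["tcp_pos"]; bot=p[2]-.0054
u=proj(cs[1],[[.5055,.0105,.1]])[0]; o=np.round(u-40).astype(int)
b=cs[1]["pixels"][o[1]:o[1]+80,o[0]:o[0]+80]
k=5; im=cv2.resize(b,(400,400),interpolation=cv2.INTER_CUBIC).copy()
for r,x,y,z,col in [(.026,.5055,.0105,bot+.014,(255,0,0)),(.007,.5055,.0105,bot,(255,0,0)),(.0045,.5055,.0105,.093,(0,255,0)),(.0045,.5055,.0105,.062,(0,255,0))]:
    cv2.polylines(im,[np.round((proj(cs[1],circ(x,y,r,z))-o+.5)*k).astype(int)],True,col,1)
cv2.imwrite("pics/ov2.png",np.hstack([im,cv2.resize(cs[0]["pixels"][215:315,225:325],(400,400))])[:,:,::-1])
E
```

```text
t 22.7 p [0.5065 0.0091 0.1429] psi 19.84 tilt 0.08 j [-0.14  0.23 -0.29  1.05 -0.    1.08] gap 0.0499 F [ 0.5   0.23 -2.07]
turn total -0.0009 then shift units xyz [ 0.0022 -0.0019  0.3019]
```

View pics/ov2.png

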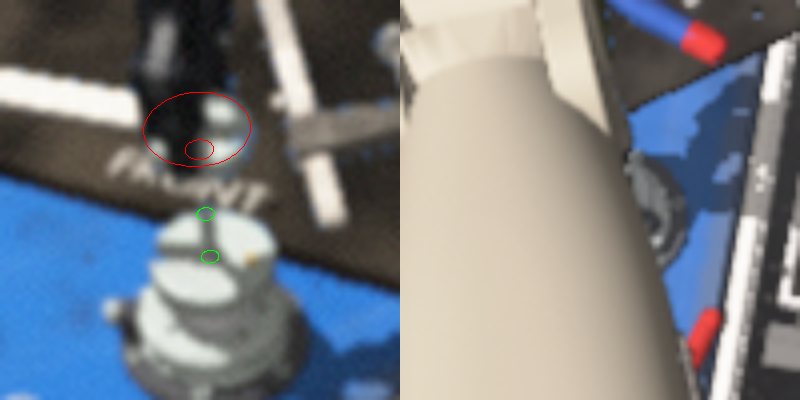

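The spindle and the mass both match the model overlays (tip green at (205,214), mass edge red). Descending.

>>> jog_arm(
  increments=[
    [[0.002, -0.002, 0.04, 0, 0, 0, 255], [0, 0, 0.04, 0, 0, 0, 255], [0, 0, 0.03, 0, 0, 0, 255], [0, 0, 0.02, 0, 0, 0, 255], [0, 0, 0.02, 0, 0, 0, 255], [0, 0, 0.02, 0, 0, 0, 255], [0, 0, 0.02, 0, 0, 0, 255], [0, 0, 0, 0, 0, 0, 255], [0, 0, 0, 0, 0, 0, 255]],
  ],
)

```text
clock: 23.7
tcp_pos: [0.5062, 0.0099, 0.0964]
orientation: [-0.0, 0.575, 0.818, 0.0]
wrist_force: [0.2, 1.0, -1.8]
finger_gap: 0.0502
grip_force: 42.3
```

>>> jog_arm(
  increments=[
    [[0, 0, 0.02, 0, 0, 0, 255], [0, 0, 0.02, 0, 0, 0, 255], [0, 0, 0.02, 0, 0, 0, 255], [0, 0, 0.015, 0, 0, 0, 255], [0, 0, 0.012, 0, 0, 0, 255], [0, 0, 0.008, 0, 0, 0, 255], [0, 0, 0, 0, 0, 0, 255], [0, 0, 0, 0, 0, 0, 255]],
  ],
)

```text
clock: 24.5
tcp_pos: [0.5062, 0.0099, 0.0727]
orientation: [0.0, 0.575, 0.818, 0.0]
wrist_force: [-0.3, 0.4, -2.0]
finger_gap: 0.0503
grip_force: 42.3
```

>>> jog_arm(
  increments=[
    [[0, 0, 0.004, 0, 0, 0, 255], [0, 0, 0.004, 0, 0, 0, 255], [0, 0, 0.004, 0, 0, 0, 255], [0, 0, 0.003, 0, 0, 0, 255], [0, 0, 0, 0, 0, 0, 255], [0, 0, 0, 0, 0, 0, 255]],
  ],
)

```text
clock: 25.1
tcp_pos: [0.5062, 0.0099, 0.0689]
orientation: [-0.0, 0.575, 0.818, 0.0]
wrist_force: [-0.3, 0.3, -1.0]
finger_gap: 0.0501
grip_force: 42.3
```

>>> jog_arm(
  increments=[
    [[0, 0, 0.0015, 0, 0, 0, 255], [0, 0, 0.0015, 0, 0, 0, 255], [0, 0, 0, 0, 0, 0, 255], [0, 0, 0, 0, 0, 0, 255]],
  ],
)

```text
clock: 25.5
tcp_pos: [0.5062, 0.0099, 0.0681]
orientation: [-0.0, 0.575, 0.818, 0.0]
wrist_force: [0.8, 0.6, -1.6]
finger_gap: 0.0501
grip_force: 42.3
```

>>> jog_arm(
  increments=[
    [[0, 0, 0.0015, 0, 0, 0, 255], [0, 0, 0.001, 0, 0, 0, 255], [0, 0, 0, 0, 0, 0, 255], [0, 0, 0, 0, 0, 0, 255]],
  ],
)

```text
clock: 25.9
tcp_pos: [0.5062, 0.0099, 0.0675]
orientation: [-0.0, 0.575, 0.818, 0.0]
wrist_force: [-0.5, -0.4, -2.1]
finger_gap: 0.0503
grip_force: 42.3
```

>>> jog_arm(
  increments=[
    [[0, 0, 0.0015, 0, 0, 0, 255], [0, 0, 0, 0, 0, 0, 255], [0, 0, 0, 0, 0, 0, 255]],
  ],
)

```text
clock: 26.2
tcp_pos: [0.5062, 0.0099, 0.0673]
orientation: [0.0, 0.575, 0.818, 0.0]
wrist_force: [-0.9, -0.4, 0.9]
finger_gap: 0.0501
grip_force: 42.6
```

>>> jog_arm(
  increments=[
    [[0, 0, 0.001, 0, 0, 0, 255], [0, 0, 0, 0, 0, 0, 150], [0, 0, 0, 0, 0, 0, 0], [0, 0, 0, 0, 0, 0, 0], [0, 0, 0, 0, 0, 0, 0], [0, 0, -0.08, 0, 0, 0, 0], [0, 0, -0.15, 0, 0, -0.0467, 0], [0, 0, -0.13, 0, 0, -0.0467, 0], [0, 0, 0, 0, 0, -0.0467, 0], [0, 0, 0, 0, 0, -0.0467, 0], [0, 0, 0, 0, 0, -0.0467, 0], [0, 0, 0, 0, 0, -0.0467, 0], [0, 0, 0, 0, 0, -0.0467, 0], [0, 0, 0, 0, 0, -0.0467, 0], [0, 0, 0, 0, 0, -0.0467, 0], [0, 0, 0, 0, 0, -0.0467, 0], [0, 0, 0, 0, 0, -0.0467, 0], [0, 0, 0, 0, 0, -0.0467, 0], [0, 0, 0, 0, 0, -0.0467, 0], [0, 0, 0, 0, 0, -0.0467, 0]],
  ],
)

```text
clock: 28.2
tcp_pos: [0.5062, 0.0099, 0.1567]
orientation: [0.0, -0.405, 0.914, 0.0]
wrist_force: [-0.1, 0.5, 0.7]
finger_gap: 0.0856
grip_force: 0.0
```

>>> jog_arm(
  increments=[
    [[0, 0, 0, 0, 0, -0.0467, 0], [0, 0, 0, 0, 0, -0.0467, 0], [0, 0, 0, 0, 0, -0.0467, 0], [0, 0, 0, 0, 0, -0.0467, 0], [0, 0, 0, 0, 0, -0.0467, 0], [0, 0, 0, 0, 0, -0.0467, 0], [0, 0, 0, 0, 0, -0.0467, 0], [0, 0, 0, 0, 0, 0, 0]],
  ],
)

```text
clock: 29.0
tcp_pos: [0.5062, 0.0099, 0.1567]
orientation: [-0.0, 0.8, -0.599, -0.0]
wrist_force: [0.8, -0.5, -0.7]
finger_gap: 0.0857
grip_force: 0.0
```

```bash
python3 go.py .456 -.193 .06 196.4
python3 - <<'E'
from fit import *
cs=[cams.read_camera("top"),cams.read_camera("scene")]
for i,n in enumerate(["top","scene"]):
    for r in spotter.cut_out("mass_small",n)[:4]:
        q=w(cs[i],r["uv"],.007)
        if np.hypot(q[0]-.456,q[1]+.19)<.02: print(n,round(r["conf"],2),r["region"].sum(),q.round(4),*[np.round(v,4) for v in fit("mass_small",[cs[i]],[r["region"]],(.456,-.193),-1.28)])
    for r in spotter.landmark_of("mass_small",n)+spotter.landmark_of("mass_small_mouth",n): print(n,"lm",round(r["conf"],2),w(cs[i],r["uv"],.007).round(4))
im=[]
for c in cs:
    a=tile(c,.456,-.192,.014,160,.4).copy(); cv2.circle(a,(80,80),50,(255,0,0),1); im.append(cv2.resize(a,(400,400),interpolation=cv2.INTER_CUBIC))
cv2.imwrite("pics/sm.png",np.hstack(im)[:,:,::-1])
E
```

```text
t 29.0 p [0.5062 0.0099 0.1567] psi -163.65 tilt 0.01 j [-0.14  0.22 -0.27  1.09  0.   -2.  ] gap 0.0857 F [ 0.8  -0.48 -0.68]
turn total -2.0003 then shift units xyz [0.7218 0.4218 0.387 ]
top lm 0.64 [ 0.4624 -0.2723  0.007 ]
top lm 0.61 [ 0.4495 -0.1933  0.007 ]
top lm 0.7 [ 0.4593 -0.2088  0.007 ]
top lm 0.42 [ 0.4423 -0.2712  0.007 ]
scene 0.4 57 [ 0.4547 -0.1834  0.007 ] [ 0.4566 -0.1941 -2.6016] 91.6729 57.0
scene lm 0.65 [ 0.4564 -0.2669  0.007 ]
scene lm 0.45 [ 0.6037 -0.6021  0.007 ]
scene lm 0.42 [ 0.4576 -0.1892  0.007 ]
scene lm 0.71 [ 0.633  -0.6143  0.007 ]
scene lm 0.59 [ 0.4399 -0.2632  0.007 ]
scene lm 0.51 [ 0.4682 -0.2204  0.007 ]
```

View pics/sm.png

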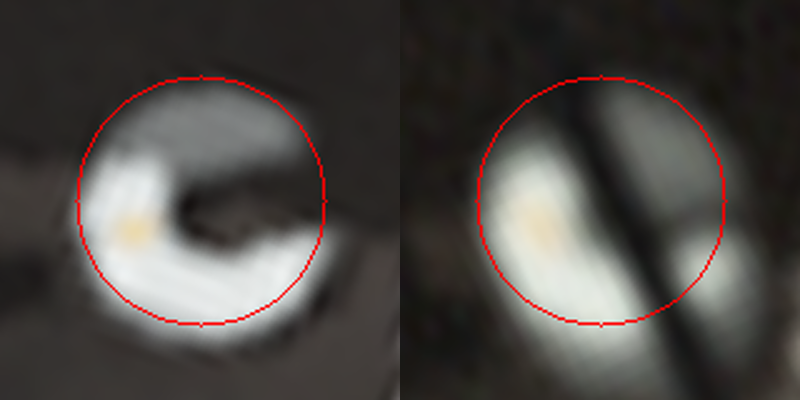

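The left tile clearly shows the small mass: centre ≈ (205,207), plug (135,232), slot opening right. That puts it at (.4552,-.193) with slot ≈ -74°. Move over it, with the gripper part-closed to stay clear of neighbours.

>>> jog_arm(
  increments=[
    [[0.0901, 0.0531, 0, 0, 0, 0, 0], [0.0901, 0.0531, 0, 0, 0, 0, 0], [0.0901, 0.0531, 0, 0, 0, 0, 70], [0.0901, 0.0531, 0, 0, 0, 0, 70], [0.0901, 0.0531, 0, 0, 0, 0, 70], [0.0901, 0.0531, 0, 0, 0, 0, 70], [0.0901, 0.0531, 0.03, 0, 0, 0, 70], [0.0901, 0.0531, 0.06, 0, 0, 0, 70], [0, 0, 0.1, 0, 0, 0, 70], [0, 0, 0.1, 0, 0, 0, 70], [0, 0, 0.097, 0, 0, 0, 70], [0, 0, 0, 0, 0, 0, 70], [0, 0, 0, 0, 0, 0, 70]],
  ],
)

```text
clock: 30.7
tcp_pos: [0.4547, -0.1928, 0.0603]
orientation: [-0.0, 0.8, -0.6, -0.001]
wrist_force: [-0.7, 0.2, -0.8]
finger_gap: 0.0622
grip_force: 0.0
```

```bash
python3 go.py .4552 -.193 .004 196.4
python3 - <<'E'
from fit import *
cs=[cams.read_camera("top"),cams.read_camera("scene")]
im=[]
for c in cs:
    a=tile(c,.506,.0105,.076,200,.5).copy(); cv2.circle(a,(100,100),52,(255,0,0),1); a=cv2.resize(a,(400,400))
    im.append(a)
cv2.imwrite("pics/m3.png",np.hstack(im)[:,:,::-1])
E
```

```text
t 30.7 p [ 0.4547 -0.1928  0.0603] psi -163.69 tilt 0.06 j [-0.56  0.28 -0.44  0.85  0.   -2.42] gap 0.0622 F [-0.74  0.18 -0.78]
turn total -2.0005 then shift units xyz [ 0.0015 -0.0017  0.225 ]
```

View pics/m3.png

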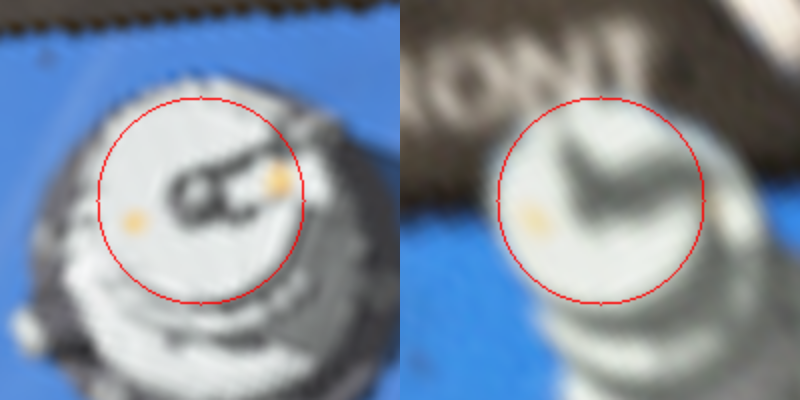

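The medium mass lies flat inside the circle, slot right (about -70°) and opposite the large one's. Now I'll grip the small mass.

>>> jog_arm(
  increments=[
    [[0.0015, -0.0017, 0.08, 0, 0, 0, 70], [0, 0, 0.07, 0, 0, 0, 70], [0, 0, 0.05, 0, 0, 0, 70], [0, 0, 0.027, 0, 0, 0, 70], [0, 0, 0, 0, 0, 0, 70], [0, 0, 0, 0, 0, 0, 70]],
  ],
)

```text
clock: 31.4
tcp_pos: [0.4561, -0.1935, 0.0043]
orientation: [-0.0, 0.8, -0.6, 0.001]
wrist_force: [-0.8, 0.2, 0.4]
finger_gap: 0.0619
grip_force: 0.0
```

>>> jog_arm(
  increments=[
    [[0, 0, 0, 0, 0, 0, 255], [0, 0, 0, 0, 0, 0, 255], [0, 0, 0, 0, 0, 0, 255], [0, 0, 0, 0, 0, 0, 255], [0, 0, 0, 0, 0, 0, 255], [0, 0, 0, 0, 0, 0, 255], [0, 0, 0, 0, 0, 0, 255]],
  ],
)

```text
clock: 32.1
tcp_pos: [0.456, -0.1936, 0.0045]
orientation: [-0.0, 0.8, -0.6, 0.001]
wrist_force: [-0.3, -0.2, 5.0]
finger_gap: 0.0383
grip_force: 39.6
```

>>> jog_arm(
  increments=[
    [[0, 0, -0.05, 0, 0, 0, 255], [0, 0, -0.13, 0, 0, 0, 255], [0, 0, -0.15, 0, 0, 0, 255], [0, 0, -0.15, 0, 0, 0, 255], [0, 0, -0.1, 0, 0, 0, 255], [0, 0, 0, 0, 0, 0, 255]],
  ],
)

```text
clock: 32.7
tcp_pos: [0.4578, -0.1946, 0.1527]
orientation: [-0.0, 0.8, -0.6, 0.004]
wrist_force: [0.4, -0.5, -0.8]
finger_gap: 0.0383
grip_force: 40.7
```

```bash
python3 go.py .5057 .0105 .13 196.4
```

```text
t 32.7 p [ 0.4578 -0.1946  0.1527] psi -163.67 tilt 0.46 j [-0.56  0.2  -0.3   1.06  0.   -2.42] gap 0.0383 F [ 0.35 -0.49 -0.78]
turn total -2.0004 then shift units xyz [-0.733  -0.4153  0.0908]
```

>>> jog_arm(
  increments=[
    [[-0.0733, -0.0415, 0, 0, 0, 0, 255], [-0.0733, -0.0415, 0, 0, 0, 0, 255], [-0.0733, -0.0415, 0, 0, 0, 0, 255], [-0.0733, -0.0415, 0, 0, 0, 0, 255], [-0.0733, -0.0415, 0, 0, 0, 0, 255], [-0.0733, -0.0415, 0, 0, 0, 0, 255], [-0.0733, -0.0415, 0, 0, 0, 0, 255], [-0.0733, -0.0415, 0, 0, 0, 0, 255], [-0.0733, -0.0415, 0, 0, 0, 0, 255], [-0.0733, -0.0415, 0, 0, 0, 0, 255], [0, 0, 0, 0, 0, 0, 255], [0, 0, 0, 0, 0, 0, 255], [0, 0, 0, 0, 0, 0, 255], [0, 0, 0, 0, 0, 0, 255]],
  ],
)

```text
clock: 34.1
tcp_pos: [0.5032, 0.0111, 0.1481]
orientation: [0.0, 0.8, -0.6, -0.0]
wrist_force: [0.5, -0.2, -0.8]
finger_gap: 0.0385
grip_force: 40.6
```

```bash
python3 go.py .5057 .0103 .0805 196.4
```

```text
t 34.1 p [0.5032 0.0111 0.1481] psi -163.74 tilt 0.03 j [-0.14  0.22 -0.29  1.06 -0.   -1.99] gap 0.0385 F [ 0.54 -0.22 -0.84]
turn total -2.0008 then shift units xyz [ 0.0061 -0.0086  0.2706]
```

>>> jog_arm(
  increments=[
    [[0.006, -0.0086, 0, 0, 0, 0, 255], [0, 0, 0.04, 0, 0, 0, 255], [0, 0, 0.04, 0, 0, 0, 255], [0, 0, 0.035, 0, 0, 0, 255], [0, 0, 0.02, 0, 0, 0, 255], [0, 0, 0.02, 0, 0, 0, 255], [0, 0, 0.02, 0, 0, 0, 255], [0, 0, 0.02, 0, 0, 0, 255], [0, 0, 0.015, 0, 0, 0, 255], [0, 0, 0, 0, 0, 0, 255], [0, 0, 0, 0, 0, 0, 255]],
  ],
)

```text
clock: 35.2
tcp_pos: [0.5061, 0.011, 0.096]
orientation: [-0.0, 0.8, -0.6, 0.0]
wrist_force: [-0.2, 0.3, -1.4]
finger_gap: 0.0379
grip_force: 40.6
```

>>> jog_arm(
  increments=[
    [[0, 0, 0.01, 0, 0, 0, 255], [0, 0, 0.01, 0, 0, 0, 255], [0, 0, 0.01, 0, 0, 0, 255], [0, 0, 0.008, 0, 0, 0, 255], [0, 0, 0.006, 0, 0, 0, 255], [0, 0, 0.004, 0, 0, 0, 255], [0, 0, 0.004, 0, 0, 0, 255], [0, 0, 0, 0, 0, 0, 255], [0, 0, 0, 0, 0, 0, 255]],
  ],
)

```text
clock: 36.1
tcp_pos: [0.506, 0.011, 0.0829]
orientation: [-0.0, 0.8, -0.6, 0.0]
wrist_force: [0.8, 0.7, -0.5]
finger_gap: 0.0382
grip_force: 40.6
```

>>> jog_arm(
  increments=[
    [[0, 0, 0.002, 0, 0, 0, 255], [0, 0, 0.002, 0, 0, 0, 255], [0, 0, 0.002, 0, 0, 0, 255], [0, 0, 0, 0, 0, 0, 255], [0, 0, 0, 0, 0, 0, 255]],
  ],
)

```text
clock: 36.6
tcp_pos: [0.5059, 0.011, 0.0814]
orientation: [-0.0, 0.8, -0.6, -0.0]
wrist_force: [-0.2, -0.7, -1.4]
finger_gap: 0.0382
grip_force: 40.6
```

>>> jog_arm(
  increments=[
    [[0, 0, 0.0014, 0, 0, 0, 255], [0, 0, 0, 0, 0, 0, 255], [0, 0, 0, 0, 0, 0, 255]],
  ],
)

```text
clock: 36.9
tcp_pos: [0.506, 0.011, 0.081]
orientation: [-0.0, 0.8, -0.6, -0.0]
wrist_force: [-0.2, -0.1, -1.6]
finger_gap: 0.0384
grip_force: 40.6
```

>>> jog_arm(
  increments=[
    [[0, 0, 0.0014, 0, 0, 0, 255], [0, 0, 0, 0, 0, 0, 255], [0, 0, 0, 0, 0, 0, 255]],
  ],
)

```text
clock: 37.2
tcp_pos: [0.506, 0.011, 0.0807]
orientation: [-0.0, 0.8, -0.6, -0.0]
wrist_force: [-0.3, -0.7, -0.6]
finger_gap: 0.0386
grip_force: 40.6
```

>>> jog_arm(
  increments=[
    [[0, 0, 0.001, 0, 0, 0, 255], [0, 0, 0, 0, 0, 0, 255], [0, 0, 0, 0, 0, 0, 255]],
  ],
)

```text
clock: 37.5
tcp_pos: [0.506, 0.011, 0.0806]
orientation: [-0.0, 0.8, -0.6, 0.0]
wrist_force: [-0.1, 0.7, 0.7]
finger_gap: 0.0384
grip_force: 40.8
```

Contact is starting. A last nudge, then release and retreat up and back along +y.

>>> jog_arm(
  increments=[
    [[0, 0, 0.0008, 0, 0, 0, 255], [0, 0, 0, 0, 0, 0, 150], [0, 0, 0, 0, 0, 0, 0], [0, 0, 0, 0, 0, 0, 0], [0, 0, 0, 0, 0, 0, 0], [0, 0, -0.06, 0, 0, 0, 0], [0, 0, -0.15, 0, 0, 0, 0], [0, 0, -0.15, 0, 0, 0, 0], [-0.15, 0, 0, 0, 0, 0, 0], [-0.15, 0, 0, 0, 0, 0, 0], [-0.15, 0, 0, 0, 0, 0, 0], [-0.15, 0, 0, 0, 0, 0, 0], [-0.15, 0, 0, 0, 0, 0, 0], [0, 0, 0, 0, 0, 0, 0], [0, 0, 0, 0, 0, 0, 0], [0, 0, 0, 0, 0, 0, 0]],
  ],
)

```text
clock: 39.1
tcp_pos: [0.4535, 0.1904, 0.1702]
orientation: [0.0, 0.8, -0.6, 0.0]
wrist_force: [0.7, 0.4, 0.1]
finger_gap: 0.0856
grip_force: 0.0
```

Run:
```python
from fit import *
cs=[cams.read_camera("top"),cams.read_camera("scene")]
im=[]
for c in cs:
    a=tile(c,.506,.0105,.09,200,.5).copy(); cv2.circle(a,(100,100),40,(255,0,0),1); im.append(cv2.resize(a,(400,400)))
cv2.imwrite("pics/fin.png",np.hstack(im)[:,:,::-1])
```

```text
(no output)
```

View pics/fin.png

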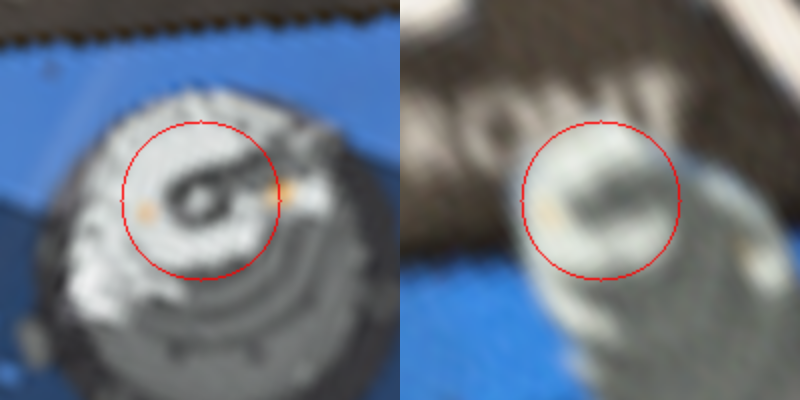

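The small mass is flat and centred, but its slot points right (about -72°, plug left at (148,212)), the same way as the medium. It needs a half turn, so I'll go back, re-grip, raise it 6 mm while still threaded, turn 180° and set it down again.

>>> jog_arm(
  increments=[
    [[0.15, 0, 0, 0, 0, 0, 0], [0.15, 0, 0, 0, 0, 0, 0], [0.15, 0, 0, 0, 0, 0, 0], [0.15, 0, 0, 0, 0, 0, 0], [0.15, 0, 0, 0, 0, 0, 0], [0, 0, 0, 0, 0, 0, 0], [0, 0, 0, 0, 0, 0, 0], [0, 0, 0.13, 0, 0, 0, 0], [0, 0, 0.12, 0, 0, 0, 0], [0, 0, 0.07, 0, 0, 0, 0], [0, 0, 0.036, 0, 0, 0, 0], [0, 0, 0, 0, 0, 0, 0], [0, 0, 0, 0, 0, 0, 0]],
  ],
)

```text
clock: 40.5
tcp_pos: [0.5064, 0.0114, 0.082]
orientation: [-0.0, 0.801, -0.599, 0.0]
wrist_force: [-0.1, -0.2, -0.2]
finger_gap: 0.0853
grip_force: 0.0
```

>>> jog_arm(
  increments=[
    [[0, 0, 0, 0, 0, 0, 150], [0, 0, 0, 0, 0, 0, 255], [0, 0, 0, 0, 0, 0, 255], [0, 0, 0, 0, 0, 0, 255], [0, 0, 0, 0, 0, 0, 255], [0, 0, 0, 0, 0, 0, 255], [0, 0, 0, 0, 0, 0, 255]],
  ],
  force=25,
)

```text
clock: 41.2
tcp_pos: [0.5064, 0.0109, 0.082]
orientation: [-0.0, 0.8, -0.6, 0.001]
wrist_force: [-1.5, 1.2, 5.5]
finger_gap: 0.0385
grip_force: 24.8
```

>>> jog_arm(
  increments=[
    [[0, 0, -0.008, 0, 0, 0, 255], [0, 0, -0.016, 0, 0, 0, 255], [0, 0, 0, 0, 0, 0, 255], [0, 0, 0, 0, 0, 0.0455, 255], [0, 0, 0, 0, 0, 0.0455, 255], [0, 0, 0, 0, 0, 0.0455, 255], [0, 0, 0, 0, 0, 0.0455, 255], [0, 0, 0, 0, 0, 0, 255]],
  ],
)

```text
clock: 42.0
tcp_pos: [0.5059, 0.0111, 0.0871]
orientation: [-0.0, -0.599, 0.801, 0.0]
wrist_force: [-0.9, -0.0, -1.5]
finger_gap: 0.0388
grip_force: 25.3
```

>>> jog_arm(
  increments=[
    [[0, 0, 0, 0, 0, 0.0455, 255], [0, 0, 0, 0, 0, 0.0455, 255], [0, 0, 0, 0, 0, 0.0455, 255], [0, 0, 0, 0, 0, 0.0455, 255], [0, 0, 0, 0, 0, 0.0455, 255], [0, 0, 0, 0, 0, 0.0455, 255], [0, 0, 0, 0, 0, 0.0455, 255], [0, 0, 0, 0, 0, 0.0455, 255], [0, 0, 0, 0, 0, 0.0455, 255], [0, 0, 0, 0, 0, 0.0455, 255], [0, 0, 0, 0, 0, 0.0455, 255], [0, 0, 0, 0, 0, 0.0455, 255], [0, 0, 0, 0, 0, 0.0455, 255], [0, 0, 0, 0, 0, 0.0455, 255], [0, 0, 0, 0, 0, 0.0455, 255], [0, 0, 0, 0, 0, 0.0455, 255], [0, 0, 0, 0, 0, 0.0455, 255], [0, 0, 0, 0, 0, 0.0455, 255], [0, 0, 0, 0, 0, 0, 255], [0, 0, 0, 0, 0, 0, 255]],
  ],
)

```text
clock: 44.0
tcp_pos: [0.506, 0.011, 0.0872]
orientation: [-0.0, 0.599, 0.801, -0.0]
wrist_force: [0.5, -0.3, -1.6]
finger_gap: 0.0381
grip_force: 25.3
```

>>> jog_arm(
  increments=[
    [[0, 0, 0.005, 0, 0, 0, 255], [0, 0, 0.005, 0, 0, 0, 255], [0, 0, 0.004, 0, 0, 0, 255], [0, 0, 0.003, 0, 0, 0, 255], [0, 0, 0, 0, 0, 0, 255], [0, 0, 0, 0, 0, 0, 255]],
  ],
)

```text
clock: 44.6
tcp_pos: [0.5059, 0.011, 0.0829]
orientation: [-0.0, 0.601, 0.799, -0.0]
wrist_force: [-0.6, -1.1, -1.8]
finger_gap: 0.0384
grip_force: 25.3
```

>>> jog_arm(
  increments=[
    [[0, 0, 0.0014, 0, 0, 0, 255], [0, 0, 0.0008, 0, 0, 0, 255], [0, 0, 0, 0, 0, 0, 255], [0, 0, 0, 0, 0, 0, 255]],
  ],
)

```text
clock: 45.0
tcp_pos: [0.506, 0.011, 0.0825]
orientation: [0.0, 0.601, 0.799, 0.0]
wrist_force: [0.3, -1.1, -0.2]
finger_gap: 0.039
grip_force: 25.3
```

>>> jog_arm(
  increments=[
    [[0, 0, 0.0014, 0, 0, 0, 255], [0, 0, 0, 0, 0, 0, 255], [0, 0, 0, 0, 0, 0, 255]],
  ],
)

```text
clock: 45.3
tcp_pos: [0.506, 0.011, 0.0822]
orientation: [0.0, 0.601, 0.799, 0.0]
wrist_force: [-0.3, -0.8, -0.1]
finger_gap: 0.0386
grip_force: 25.4
```

>>> jog_arm(
  increments=[
    [[0, 0, 0.001, 0, 0, 0, 255], [0, 0, 0, 0, 0, 0, 255], [0, 0, 0, 0, 0, 0, 255]],
  ],
)

```text
clock: 45.6
tcp_pos: [0.5061, 0.011, 0.0821]
orientation: [0.0, 0.601, 0.799, 0.0]
wrist_force: [-0.6, -0.1, 4.0]
finger_gap: 0.0388
grip_force: 25.7
```

>>> jog_arm(
  increments=[
    [[0, 0, 0, 0, 0, 0, 150], [0, 0, 0, 0, 0, 0, 0], [0, 0, 0, 0, 0, 0, 0], [0, 0, 0, 0, 0, 0, 0], [0, 0, -0.06, 0, 0, 0, 0], [0, 0, -0.15, 0, 0, 0, 0], [0, 0, -0.15, 0, 0, 0, 0], [0.15, 0, 0, 0, 0, 0, 0], [0.15, 0, 0, 0, 0, 0, 0], [0.15, 0, 0, 0, 0, 0, 0], [0.15, 0, 0, 0, 0, 0, 0], [0.15, 0, 0, 0, 0, 0, 0], [0, 0, 0, 0, 0, 0, 0], [0, 0, 0, 0, 0, 0, 0], [0, 0, 0, 0, 0, 0, 0]],
  ],
)

```text
clock: 47.1
tcp_pos: [0.454, 0.1906, 0.1717]
orientation: [0.0, 0.601, 0.799, -0.0]
wrist_force: [-0.5, -0.1, -0.2]
finger_gap: 0.0854
grip_force: 0.0
```

Run:
```python
from fit import *
cs=[cams.read_camera("top"),cams.read_camera("scene")]
old=cv2.imread("pics/fin.png")
def plugs(a,l):
    h=cv2.cvtColor(a,cv2.COLOR_BGR2HSV); m=cv2.inRange(h,(8,50,120),(30,255,255))
    n,_,st,ce=cv2.connectedComponentsWithStats(m); print(l,[(st[i,4],ce[i].round().tolist()) for i in range(1,n) if st[i,4]>30])
for i,c in enumerate(cs):
    a=cv2.resize(tile(c,.506,.0105,.09,200,.5),(400,400))[:,:,::-1]
    plugs(old[:,400*i:400*i+400],"before"); plugs(a,"after")
    D["mass_small"]=[(.02,.076,.09)]; n=["top","scene"][i]
    for t in ["mass_small","mass_small_mouth"]:
        print(n,t,[(round(r["conf"],2),w(c,r["uv"],.083).round(3)) for r in spotter.landmark_of(t,n)])
    for r in spotter.cut_out("mass_small",n):
        q=w(c,r["uv"],.083)
        if np.hypot(q[0]-.506,q[1]-.01)<.02: print(n,r["region"].sum(),q.round(4),*fit("mass_small",[c],[r["region"]],(.506,.0105),1.9))
```

```text
before [(np.int32(347), [286.0, 191.0]), (np.int32(262), [272.0, 193.0]), (np.int32(114), [146.0, 213.0])]
after [(np.int32(320), [282.0, 189.0]), (np.int32(141), [238.0, 187.0]), (np.int32(353), [138.0, 232.0])]
top mass_small [(0.63, array([0.505, 0.012, 0.083])), (0.56, array([ 0.441, -0.256,  0.083]))]
top mass_small_mouth [(0.49, array([0.507, 0.04 , 0.083])), (0.44, array([ 0.433, -0.254,  0.083]))]
top 147 [0.5075 0.0056 0.083 ] [0.50867739 0.01217846 1.74819216] 25.476253509521484 147.0
before []
after []
scene mass_small [(0.63, array([ 0.403, -0.288,  0.083])), (0.57, array([ 0.545, -0.6  ,  0.083])), (0.56, array([0.498, 0.018, 0.083]))]
scene mass_small_mouth [(0.74, array([ 0.385, -0.291,  0.083])), (0.54, array([ 0.556, -0.61 ,  0.083])), (0.52, array([0.504, 0.027, 0.083]))]
scene 191 [0.5057 0.0178 0.083 ] [0.50680979 0.01205843 1.90168749] 3.6477344036102295 191.0
```

The checks agree. The small mass's plug is now on the right (238,187), with its slot at about 109°, opposite the medium's -70°, which is in turn opposite the large's 110°. It fits at the expected height, centred on the spindle.

```bash
python3 -c "
from h import *
print(ticket.hand_in())"
```

```text
the job is handed in; nothing more can be done
None
```

The job is handed in at about 47 s of the 106 s allowed: the carrier is seated on the button and the large, medium and small masses lie flat on its spindle, free-standing, with slots a half turn apart (about 110°, -70°, 109°); the small one first went on facing the same way as the medium, so I re-gripped and turned it, and I checked its final position by camera measurement only.

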